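# Serve the pistachio chocolate from the box

## Task

Slide the clear cover of the chocolate box fully back, pluck the green pistachio chocolate out of its pocket and set it down, not dropping it, in the middle of the white saucer for the coffee. Then slide the cover fully shut again, leaving the other chocolates in their pockets and everything else standing where it is.

Things in the scene. Friction and masses are not known exactly. Their poses are not given: they have to be found in the camera images.
- choc_box: flat wooden box fixed to the worktop, 200 (x) by 188 (y) mm; origin at its centre, on the worktop. Front half (-x): dark tray, pockets at x = -74, -30 by y = -50, 0, 50 mm, each 29 (x) by 18 (y) mm, 5 deep; pocket floor 11 mm, tray top 16 mm above the worktop. Rear half: plain deck, level with the tray top. Side rails along x, inner lips at y = +-85.5 mm, 37 mm high; rear stop 34 mm high.
- cover (a joint): slide in m of the clear plastic cover (95 x 172 x 3 mm, top 33.5 mm above the worktop) along the box's +x: 0 = shut over the six pockets, 0.095 = fully back over the rear deck, all pockets free. Slides in the rails with about 1.2 N of friction, stays where it is left, has stops at both ends. It starts shut or up to 20 mm ajar.
- cover_knob (a point): centre of the grip part of the round steel knob on the middle of the cover, 18 mm in diameter, 18 mm tall (from 35.5 to 53.5 mm above the worktop, this point at 44.5 mm); axes as the box's
- saucer: loose white ceramic saucer, 120 mm across, 14 mm tall, on the worktop; origin at the centre of its underside, its flat middle 74 mm wide and 5 mm above the worktop, the rim sloping up round it
- choc_green_center (a point): the pistachio-green chocolate with dark stripes, the one wanted: hard loose bar, 26 mm (its x) by 15 mm (its y) by 14 mm tall, 12 g; this point is its centre. It lies in one of the pockets (which one varies), its axes as the box's, standing 9 mm proud of the tray
- choc_dark1_center (a point): dark-brown chocolate with light-brown stripes: hard loose bar, 26 mm (its x) by 15 mm (its y) by 14 mm tall, 12 g; this point is its centre. It lies in one of the pockets (which one varies), its axes as the box's, standing 9 mm proud of the tray
- choc_dark2_center (a point): dark-brown chocolate with white stripes: hard loose bar, 26 mm (its x) by 15 mm (its y) by 14 mm tall, 12 g; this point is its centre. It lies in one of the pockets (which one varies), its axes as the box's, standing 9 mm proud of the tray
- choc_milk1_center (a point): light-brown chocolate with dark stripes: hard loose bar, 26 mm (its x) by 15 mm (its y) by 14 mm tall, 12 g; this point is its centre. It lies in one of the pockets (which one varies), its axes as the box's, standing 9 mm proud of the tray
- choc_milk2_center (a point): light-brown chocolate with white stripes: hard loose bar, 26 mm (its x) by 15 mm (its y) by 14 mm tall, 12 g; this point is its centre. It lies in one of the pockets (which one varies), its axes as the box's, standing 9 mm proud of the tray
- choc_white_center (a point): cream-white chocolate with light-brown stripes: hard loose bar, 26 mm (its x) by 15 mm (its y) by 14 mm tall, 12 g; this point is its centre. It lies in one of the pockets (which one varies), its axes as the box's, standing 9 mm proud of the tray
- coffee_mug: bystander: blue and white coffee mug, 78 mm wide, 92 mm tall, handle at its -y side; origin at the centre of its underside, handle included
- salt_shaker: bystander: small glass salt shaker with grey cap, 44 mm wide, 90 mm tall; origin at the centre of its underside
- red_tin: bystander: food tin with a red and white wrapper, 75 mm wide, 110 mm tall; origin at the centre of its underside
There are look-alikes about, which are no part of the job. There is more than one size of the saucer; the one meant has the size given above.

How it is judged (in metres and radians):
On the way, in this order (a step that is already met when the one before it is completed fails the run):
1. the cover is slid back (more than 80 mm of its 95 mm) while the green chocolate is still in its pocket (value of joint cover above 0.08 m and distance of choc_green_center from where it was at the start of the episode below 0.01 m), for 0.1 s.
2. the green chocolate lies on the saucer, let go (horizontal distance between choc_green_center and saucer below 0.042 m and z of choc_green_center in the frame of saucer between 0.004 and 0.026 m and angle between saucer's own z axis and vertical below 0.1 rad and contact force between the fingers and choc_green below 0.05 N and linear speed of choc_green below 0.05 m/s), for 0.2 s.
At the end, for the whole second after the job is handed in: The green chocolate rests on the upright saucer, its centre within 42 mm of the saucer's centre; the cover is shut to within 7 mm; the other five chocolates are in their pockets (within 10 mm of their starts) (horizontal distance between choc_green_center and saucer below 0.042 m and z of choc_green_center in the frame of saucer between 0.004 and 0.026 m and angle between saucer's own z axis and vertical below 0.1 rad and value of joint cover below 0.007 m and linear speed of each of choc_green, saucer below 0.02 m/s and distance of each of choc_dark1_center, choc_dark2_center, choc_milk1_center, choc_milk2_center, choc_white_center from where it was at the start of the episode below 0.01 m); the robot touches nothing.
It fails at once if another chocolate is taken or pushed out of its pocket (moved more than 12 mm) (distance of any of choc_dark1_center, choc_dark2_center, choc_milk1_center, choc_milk2_center, choc_white_center from where it was at the start of the episode above 0.012 m).
It fails at once if the mug, salt shaker or tin is shifted by more than 30 mm or tipped (distance of any of coffee_mug, salt_shaker, red_tin from where it was at the start of the episode above 0.03 m or angle between any of coffee_mug, salt_shaker, red_tin's own z axis and vertical above 0.35 rad).
It fails at once if the green chocolate is dropped onto the saucer from a height (over the saucer, out of the fingers and its centre more than 60 mm up) (contact force between the fingers and choc_green below 0.01 N and horizontal distance between choc_green_center and saucer below 0.06 m and z of choc_green_center in the frame of saucer above 0.06 m).
It fails at once if the saucer is shoved more than 40 mm (distance of saucer from where it was at the start of the episode above 0.04 m).
It also fails if it takes over 58 s, if anything falls off the work surface, if the arm or the gripper's body presses on something with over 40 N, if the wrist force passes 120 N, or if a joint passes its speed limit or range.

## Robot

A 6-joint arm with a two-finger parallel gripper is mounted at the origin on a cart in front of the work surface, level with it; the furniture and walls round the work are solid. World frame = base frame: x ahead of the robot, y to its left, z up, the work surface at z = 0. Lengths are in mm, angles in rad, forces in N, time in s.
With the tool pointing down it reaches from about 275 to 750 mm from the base axis. Payload 10.2 kg.
Tool frame: the origin (TCP) lies at the very end of the fingers, on their centre line; the grasp point (between the pads) lies 19 mm behind it; z points along the fingers, y is the line along which they close (so a half turn about z gives the same grasp; the last joint's range is limited). The gripper opens to 85 mm and grips with 20 to 120 N. Pads are 22 mm wide; open, the fingers measure 114 mm over their backs; the gripper's body (76 mm by 85 mm) begins 54 mm behind the grasp point. The pads swing forward as they close: fully open they stand 13 mm farther back than shut.
Start: joints at [0.907, 0.313, 1.498, -0, 1.331, -0.223], TCP at [224.011, 474.816, 231.294] pointing down, gripper open.
Joint ranges: [-2.94, 2.94], [-0.97, 2.17], [0.19, 2.56], [-1.23, 4.37], [0.02, 3.11], [-2.88, 2.88]. Speed limits (rad/s): [2.39, 2.39, 3.01, 3.14, 3.14, 3.14].

## Interface

Orientations are given as a unit quaternion [w, x, y, z].
In Python, from rig import ctrl, vision gives the robot as it stands. The module is installed in compiled form; this text tells all that it offers.
- The arm moves only by the tool play_rows, never from a script. Its arguments are lists of equal length, an entry for each row: "translation": the shift along the tool's x, y, z in m, a list of three; "rotation": the turn, a rotation vector about the tool's x, y, z in rad, a list of three; "gripper": the gripper's target within -1 to 1 (shut at 1, half-way at 0, fully open at -1). A call has 1 to 10 rows; each row is the pose to reach, as a shift and turn from the pose commanded when the call began, along the tool's axes at that moment; what a row does not reach only later rows make up. A row lasts 1/8 s, in which the tool goes at most 62.5 mm and 10.7 degrees, less where a joint would pass 70% of its speed; a pose out of reach is approached as far as the arm can. A call with a gripper value outside its range is refused whole. The fingers move at their own pace and stop on an object; "force" is the grip in N (left out, the last holds). Time passes only in rows, so rows that repeat a pose let the fingers close. It gives the time, the measured TCP pose, the force, the opening and the grip force at its end, in the units of the state.
- ctrl.sense(): the state, without advancing time (a new reading comes with each control period).
- vision.capture(name): name is "side" or "top"; returns a dict with "pixels" (384x512x3 uint8, red, green, blue), "vfov" (degrees; the focal length in pixels is half the picture's height over the tangent of half this angle, whatever the lens; pixels are square), "cx", "cy" (the principal point, pixels), "k1" (the pictures are not rectified: a ray, as slopes to the right and down, at radius r is drawn at 1 + k1 r^2 times it, then the intrinsics apply), "rvec" (rotation vector, rad) and "tvec" (3), from world to camera coordinates, as OpenCV has them. Camera axes: x right, y down, z forward; pixel columns grow to the right and rows downward; lengths in mm; the calibration is good to about 2 mm. A picture is of the moment at which its call begins. There is no depth.
- ctrl.finish_job(): hands the job in; it is judged then, once.
The state is a dict: "time_s": time; "joints": joint angles; "dq": joint speeds; "tau": joint torques, N m; "eef_pos": TCP position; "ee_rot": TCP orientation; "force": force on the tool from outside, world axes, zero at the start; "wrist_torque": the same for the moment, N m; "grip_width": opening from 0.0 (shut) to 1.0 (fully open); "grip_force": force on a finger pad.
Only numpy, scipy, OpenCV 4.12 (cv2) and the standard library are available. Lean on these libraries where they do the work, as an engineer would, in place of code of your own. Each camera call takes 0.05 s, during which the arm holds its last target. There are 200 camera calls.

## Working session

There is one attempt and no reset: what is moved stays moved. The work goes in short steps, Python scripts to look and compute and a tool call to move; the robot and the scene stay as the last step left them, time stands still between calls to the robot, and variables do not carry over. Pictures are saved under pics/ and viewed, at most 10 in all, crops included, and the job is handed in when it is done.

Besides the shell and the picture viewer there is one more tool, called after "Call:" in YAML: its name, and indented under it one key for each argument. play_rows: Moves the arm, as the interface text tells. Its arguments: {"type":"object","properties":{"translation":{"type":"array"},"rotation":{"type":"array"},"gripper":{"type":"array"},"force":{"type":"number"}},"required":["translation","rotation","gripper"]}

```bash
mkdir -p pics
cat > h.py <<'E'
import numpy as np, cv2
from scipy.spatial.transform import Rotation as R
from rig import ctrl, vision
def cap(n,f=None):
    c=vision.capture(n); c['img']=cv2.cvtColor(np.array(c['pixels']),cv2.COLOR_RGB2BGR)
    if f: cv2.imwrite('pics/'+f,c['img'])
    return c
def K(c):
    f=192/np.tan(np.radians(c['vfov'])/2)
    return np.array([[f,0,c['cx']],[0,f,c['cy']],[0,0,1.]])
def ray(c,uv):
    p=cv2.undistortPoints(np.array([[uv]],float),K(c),np.array([c['k1'],0,0,0,0.]))[0,0]
    Rm=R.from_rotvec(np.ravel(c['rvec'])).as_matrix(); t=np.ravel(c['tvec'])
    return -Rm.T@t, Rm.T@np.array([p[0],p[1],1])
def onz(c,uv,z):
    o,d=ray(c,uv); return o+d*(z-o[2])/d[2]
def proj(c,P):
    return cv2.projectPoints(np.array(P,float).reshape(-1,3),np.ravel(c['rvec']),np.ravel(c['tvec']),K(c),np.array([c['k1'],0,0,0,0.]))[0][:,0]
E
python3 - <<'E'
from h import *
for n in ('top','side'):
    c=cap(n,n+'0.png'); print(n,c['vfov'],c['k1'],ray(c,(c['cx'],c['cy'])))
s=ctrl.sense(); print(s)
E
```

```text
top 44.21231813591557 0.02529213375389998 (array([-348.30511853,  112.67383215, 1478.59882057]), array([ 0.49004531, -0.08891837, -0.86715   ]))
side 49.19413784854236 -0.1349253086844035 (array([ 512.87689679, 1066.10519696,  992.98763734]), array([-0.02592063, -0.76315508, -0.64569531]))
{'time_s': 0.1, 'joints': array([ 9.06616344e-01,  3.13393850e-01,  1.49836969e+00, -2.16703688e-05,
        1.33095475e+00, -2.23426600e-01]), 'dq': array([-9.83221151e-04, -5.91981831e-04, -1.85412798e-04, -5.78420423e-04,
        7.39114706e-04,  9.19326833e-06]), 'tau': array([ 1.62403325e-03, -4.12908447e+01, -2.60139620e+01, -2.21361615e-04,
        3.08951014e-03,  4.04997593e-05]), 'eef_pos': array([223.86365612, 474.63244044, 230.78916101]), 'ee_rot': array([-2.32156763e-04,  2.18594668e-01,  9.75815584e-01, -5.12812716e-04]), 'force': array([0.08009441, 0.07919079, 0.26890577]), 'wrist_torque': array([-0.02425666, -0.00749659,  0.02205758]), 'grip_force': 0.0, 'grip_width': 1.0016172685828668}
```

View pics/top0.png

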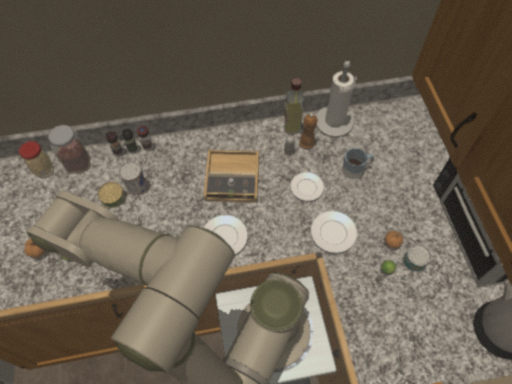

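View pics/side0.png

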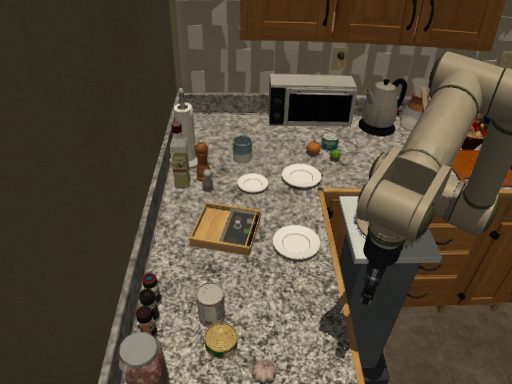

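The top view shows the box at about (232,176) and three white saucers at (307,187), (334,231) and (225,235). In the side view the same saucers are at (253,183), (301,176) and (297,243), and the box is at (227,228). I'll measure the saucers and enlarge the box.

Run:
```python
from h import *
for n,seeds in (('top',[(307,187),(334,231),(225,235)]),('side',[(253,183),(301,176),(297,243)])):
    c=cap(n); hsv=cv2.cvtColor(c['img'],cv2.COLOR_BGR2HSV)
    m=((hsv[...,2]>185)&(hsv[...,1]<40)).astype(np.uint8)
    m=cv2.morphologyEx(m,cv2.MORPH_CLOSE,np.ones((3,3)))
    m=cv2.morphologyEx(m,cv2.MORPH_OPEN,np.ones((3,3)))
    cs,_=cv2.findContours(m,cv2.RETR_EXTERNAL,cv2.CHAIN_APPROX_NONE)
    for s in seeds:
        for k in cs:
            if cv2.contourArea(k)>200 and cv2.pointPolygonTest(k,s,False)>=0:
                P=np.array([onz(c,p,13)[:2] for p in k[:,0].astype(float)],np.float32)
                (x,y),(a,b),_=cv2.fitEllipse(P); print(n,s,round(x),round(y),round(a),round(b),P.min(0),P.max(0))
    x0,y0,x1,y1={'top':(200,145,265,208),'side':(180,195,270,260)}[n]
    print(n,'crop',c['img'][y0:y1,x0:x1].shape)
    cv2.imwrite(f'pics/{n}_box.png',cv2.resize(c['img'][y0:y1,x0:x1],None,fx=8,fy=8,interpolation=cv2.INTER_CUBIC))
```

```text
top (307, 187) 477 -221 110 112 [ 421.03275 -277.54752] [ 533.25433 -163.83597]
top (334, 231) 286 -268 148 150 [ 210.42033 -343.5501 ] [ 362.45966 -192.60803]
top (225, 235) 354 84 97 159 [273.9019    26.677353] [415.8185  161.66434]
top crop (63, 65, 3)
side (253, 183) 476 -226 110 114 [ 419.31317 -282.46536] [ 531.9652  -173.43776]
side (301, 176) 282 -276 145 151 [ 205.58597 -347.80466] [ 358.4951  -199.93872]
side (297, 243) 337 94 150 153 [259.11243   18.712143] [413.86887 167.15128]
side crop (65, 90, 3)
```

View pics/top_box.png

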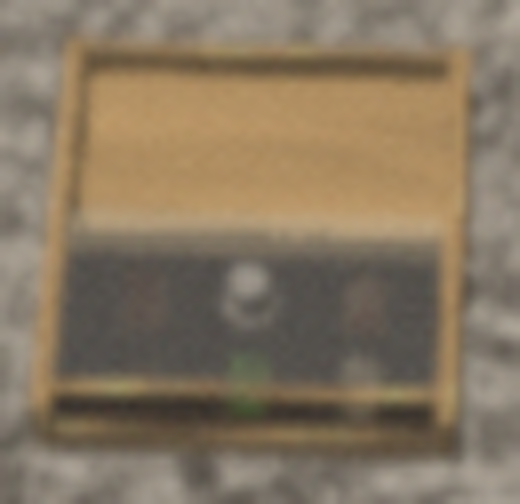

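View pics/side_box.png

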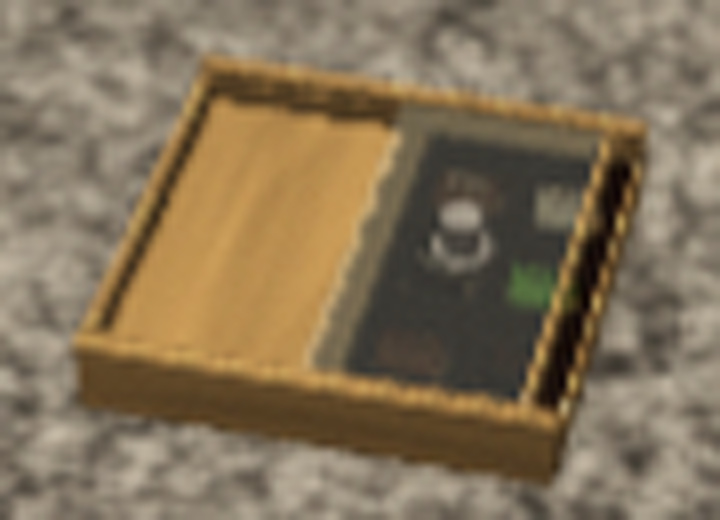

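Candidates for the saucer: (307,187) is about 112 mm as masked, while (334,231) and (225,235) are both about 150 mm. The one meant is therefore (307,187), and an enlarged crop will confirm that before I place on it. The box crops show the cover nearly shut, with green in the front row, middle pocket (top px about (230.5,193.5), side about (246.5,230.5)). The knob is at about (231,181) in top and (237.5,223) in side.

Run:
```python
from h import *
T=cap('top');S=cap('side')
def tri(a,b):
    o1,d1=ray(T,a);o2,d2=ray(S,b);A=np.stack([d1,-d2],1);s=np.linalg.lstsq(A,o2-o1,rcond=None)[0]
    p,q=o1+d1*s[0],o2+d2*s[1];return ((p+q)/2).round(1),round(np.linalg.norm(p-q),1)
def fs(p):return (180+(p[0]+.5)/8-.5,195+(p[1]+.5)/8-.5)
def ft(p):return (200+(p[0]+.5)/8-.5,145+(p[1]+.5)/8-.5)
g={}
for n,c,(x0,y0,x1,y1) in (('T',T,(200,145,265,208)),('S',S,(180,195,270,260))):
    h=cv2.cvtColor(c['img'],cv2.COLOR_BGR2HSV)[y0:y1,x0:x1]
    m=(h[...,0]>45)&(h[...,0]<75)&(h[...,1]>70); ys,xs=np.nonzero(m); g[n]=(xs.mean()+x0,ys.mean()+y0)
    print(n,len(xs),g[n],onz(c,g[n],23).round(1))
print('green',tri(g['T'],g['S']))
print('knobtop',tri(ft((248,278)),fs((460,213))),onz(T,ft((248,278)),53.5).round(1),onz(S,fs((460,213)),53.5).round(1))
cor={}
for k,p in dict(RmY=(207,60),FmY=(645,125),FpY=(560,412),RpY=(78,340)).items(): cor[k]=onz(S,fs(p),37);print('S',k,cor[k].round(1))
for k,p in dict(RpY=(72,40),RmY=(467,47),FpY=(35,405),FmY=(458,422)).items(): print('T',k,onz(T,ft(p),37).round(1))
x0,y0=285,165
cv2.imwrite('pics/saucer.png',cv2.resize(T['img'][160:260,285:385],None,fx=5,fy=5,interpolation=cv2.INTER_CUBIC))
```

```text
T 0 (np.float64(nan), np.float64(nan)) [nan nan nan]
S 8 (np.float64(245.75), np.float64(230.75)) [502.8  57.9  23. ]
 ** On entry to DLASCL parameter number  4 had an illegal value
 ** On entry to DLASCL parameter number  4 had an illegal value
 ** On entry to DLASCL parameter number  4 had an illegal value
 ** On entry to DLASCL parameter number  4 had an illegal value
 ** On entry to DLASCL parameter number  5 had an illegal value
 ** On entry to DLASCL parameter number  4 had an illegal value<stdin>:11: RuntimeWarning: Mean of empty slice.
  ret = ret.dtype.type(ret / rcount)
Traceback (most recent call last):
numpy.linalg.LinAlgError: SVD did not converge in Linear Least Squares
```

Now by hand-read pixels, skipping the hue mask.

Run:
```python
from h import *
T=cap('top');S=cap('side')
def tri(a,b):
    o1,d1=ray(T,a);o2,d2=ray(S,b);A=np.stack([d1,-d2],1);s=np.linalg.lstsq(A,o2-o1,rcond=None)[0]
    p,q=o1+d1*s[0],o2+d2*s[1];return ((p+q)/2).round(1),round(np.linalg.norm(p-q),1)
def fs(p):return (180+(p[0]+.5)/8-.5,195+(p[1]+.5)/8-.5)
def ft(p):return (200+(p[0]+.5)/8-.5,145+(p[1]+.5)/8-.5)
print('green',tri(ft((246,385)),fs((535,285))),onz(T,ft((246,385)),23),onz(S,fs((535,285)),23))
print('knobtop',tri(ft((248,278)),fs((460,213))),onz(T,ft((248,278)),53.5).round(1),onz(S,fs((460,213)),53.5).round(1))
for k,p in dict(RmY=(207,60),FmY=(645,125),FpY=(560,412),RpY=(78,340)).items(): print('S',k,onz(S,fs(p),37).round(1))
for k,p in dict(RpY=(72,40),RmY=(467,47),FpY=(35,405),FmY=(458,422)).items(): print('T',k,onz(T,ft(p),37).round(1))
cv2.imwrite('pics/saucer.png',cv2.resize(T['img'][160:260,285:385],None,fx=5,fy=5,interpolation=cv2.INTER_CUBIC))
```

```text
green (array([498.7,  53.8,  19.6]), np.float64(4.6)) [494.37773403  54.97988933  23.        ] [500.53245008  55.17817489  23.        ]
knobtop (array([530.9,  46.2,  54.5]), np.float64(2.0)) [530.5  46.6  53.5] [531.7  44.2  53.5]
S RmY [645.4 -73.3  37. ]
S FmY [452.6 -30.5  37. ]
S FpY [491.2 142.1  37. ]
S RpY [685.3 102.7  37. ]
T RpY [684.2 105.4  37. ]
T RmY [645.5 -74.   37. ]
T FpY [493.8 148.1  37. ]
T FmY [450.2 -32.6  37. ]
```

View pics/saucer.png

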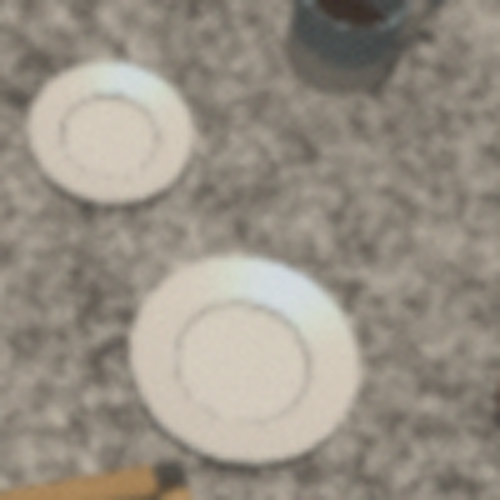

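The saucer meant is (307,187) in top: the crop shows a clearly smaller plate beside the 150 mm one at (334,231). That puts it at world (476,-223). The box centre is about (568.5,36), yaw -0.213, with the cover roughly 9 mm ajar. I'll approach the knob next.

```bash
cat >> h.py <<'E'
YAW=-0.213; C=np.array([568.5,36.5])
def box(x,y): return C+np.array([np.cos(YAW)*x-np.sin(YAW)*y,np.sin(YAW)*x+np.cos(YAW)*y])
def Rt(yaw=None):  # tool down, tool y along box y
    y=YAW if yaw is None else yaw; return R.from_matrix(np.array([[-np.cos(y),-np.sin(y),0],[-np.sin(y),np.cos(y),0],[0,0,-1]]).T) 
def go(x,y,z,yaw=None):
    s=ctrl.sense(); q=s['ee_rot']; Rc=R.from_quat([q[1],q[2],q[3],q[0]])
    y0=YAW if yaw is None else yaw
    M=np.column_stack([[-np.cos(y0),-np.sin(y0),0],[-np.sin(y0),np.cos(y0),0],[0,0,-1]])
    d=Rc.inv().apply(np.array([x,y,z])-s['eef_pos'])/1000
    r=(Rc.inv()*R.from_matrix(M)).as_rotvec()
    print('t',round(s['time_s'],2),'shift',d.round(4),'rot',r.round(4))
E
python3 - <<'E'
from h import *
go(531,45,130); go(531,45,38)
E
```

```text
t 0.4 shift [-0.4611 -0.2577  0.1012] rot [-2.000e-04 -1.000e-04 -2.278e-01]
t 0.4 shift [-0.4611 -0.2577  0.1932] rot [-2.000e-04 -1.000e-04 -2.278e-01]
```

Call:
play_rows:
  translation:
    - [-0.046,-0.026,0]
    - [-0.092,-0.052,0]
    - [-0.14,-0.077,0.01]
    - [-0.185,-0.103,0.02]
    - [-0.23,-0.129,0.035]
    - [-0.277,-0.155,0.05]
    - [-0.323,-0.18,0.065]
    - [-0.369,-0.206,0.08]
    - [-0.415,-0.232,0.09]
    - [-0.461,-0.258,0.1]
  rotation:
    - [0,0,-0.02]
    - [0,0,-0.05]
    - [0,0,-0.07]
    - [0,0,-0.09]
    - [0,0,-0.11]
    - [0,0,-0.14]
    - [0,0,-0.16]
    - [0,0,-0.18]
    - [0,0,-0.2]
    - [0,0,-0.228]
  gripper: [-1,-1,-1,-1,-1,-1,-1,-1,-1,-1]
  force: 20

```text
time_s: 1.65
eef_pos: [531.7, 43.2, 131.0]
ee_rot: [0.0, 0.106, 0.994, 0.0]
force: [1.4, 1.1, 0.5]
grip_width: 1.0
grip_force: 0.0
```

Run:
```python
from h import *
print(ctrl.sense()['eef_pos']); go(531,45,38)
```

```text
[531.74308589  43.17528335 130.96888687]
t 1.65 shift [0.0011 0.0016 0.093 ] rot [0.0001 0.0001 0.0008]
```

Call:
play_rows:
  translation:
    - [0,0,0.025]
    - [0,0,0.05]
    - [0,0,0.072]
    - [0,0,0.085]
    - [0,0,0.091]
    - [0,0,0.092]
    - [0,0,0.092]
  rotation:
    - [0,0,0]
    - [0,0,0]
    - [0,0,0]
    - [0,0,0]
    - [0,0,0]
    - [0,0,0]
    - [0,0,0]
  gripper: [-0.2,-0.2,-0.2,-0.2,-0.2,-0.2,-0.2]

```text
time_s: 2.52
eef_pos: [531.2, 44.8, 39.9]
ee_rot: [0.001, 0.106, 0.994, -0.0]
force: [-0.2, 1.4, 0.4]
grip_width: 0.601
grip_force: 0.0
```

Run:
```python
from h import *
s=ctrl.sense();print(s['eef_pos'],s['grip_width']); 
c=cap('side');cv2.imwrite('pics/k1.png',cv2.resize(c['img'][150:260,180:290],None,fx=5,fy=5,interpolation=cv2.INTER_CUBIC))
```

```text
[531.21717641  44.79412274  39.88121036] 0.6005809450582035
```

View pics/k1.png

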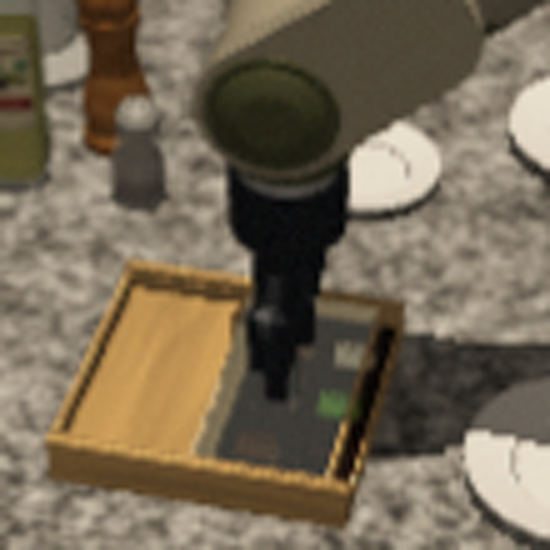

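The fingers (crop px about (278,390)) straddle the knob just above the cover, with the green chocolate visible at crop (333,403). Closing now.

Call:
play_rows:
  translation:
    - [0,0,0.001]
    - [0,0,0.001]
    - [0,0,0.001]
    - [0,0,0.001]
    - [0,0,0.001]
    - [0,0,0.001]
  rotation:
    - [0,0,0]
    - [0,0,0]
    - [0,0,0]
    - [0,0,0]
    - [0,0,0]
    - [0,0,0]
  gripper: [1,1,1,1,1,1]
  force: 20

```text
time_s: 3.32
eef_pos: [530.9, 44.8, 38.4]
ee_rot: [0.0, 0.106, 0.994, 0.0]
force: [-0.6, 0.5, 4.4]
grip_width: 0.201
grip_force: 20.0
```

Call:
play_rows:
  translation:
    - [-0.008,0,0]
    - [-0.018,0,0]
    - [-0.028,0,0]
    - [-0.038,0,0]
    - [-0.048,0,0]
    - [-0.058,0,0]
    - [-0.067,0,0]
    - [-0.075,0,0]
    - [-0.08,0,0]
    - [-0.084,0,0]
  rotation:
    - [0,0,0]
    - [0,0,0]
    - [0,0,0]
    - [0,0,0]
    - [0,0,0]
    - [0,0,0]
    - [0,0,0]
    - [0,0,0]
    - [0,0,0]
    - [0,0,0]
  gripper: [1,1,1,1,1,1,1,1,1,1]

```text
time_s: 4.58
eef_pos: [611.6, 26.6, 38.2]
ee_rot: [-0.003, 0.106, 0.994, -0.0]
force: [-23.4, -1.0, 20.2]
grip_width: 0.198
grip_force: 21.4
```

Call:
play_rows:
  translation:
    - [-0.002,0,0]
    - [-0.003,0,0]
    - [-0.003,0,0]
  rotation:
    - [0,0,0]
    - [0,0,0]
    - [0,0,0]
  gripper: [1,1,1]

```text
time_s: 4.95
eef_pos: [612.3, 26.4, 38.1]
ee_rot: [-0.006, 0.106, 0.994, -0.0]
force: [-24.1, -1.5, 20.1]
grip_width: 0.2
grip_force: 21.6
```

Call:
play_rows:
  translation:
    - [0.003,0,0]
    - [0.003,0,0]
    - [0.003,0,0]
    - [0.003,0,-0.01]
    - [0.003,0,-0.04]
    - [0.003,0,-0.08]
    - [0.003,0,-0.12]
    - [0.003,0,-0.15]
    - [0.003,0,-0.16]
  rotation:
    - [0,0,0]
    - [0,0,0]
    - [0,0,0]
    - [0,0,0]
    - [0,0,0]
    - [0,0,0]
    - [0,0,0]
    - [0,0,0]
    - [0,0,0]
  gripper: [-0.2,-0.2,-0.2,-0.2,-0.2,-0.2,-0.2,-0.2,-0.2]

```text
time_s: 6.08
eef_pos: [613.6, 27.0, 200.6]
ee_rot: [0.002, 0.106, 0.994, -0.0]
force: [-0.3, -0.3, -0.4]
grip_width: 0.601
grip_force: 0.0
```

Run:
```python
from h import *
S=cap('side'); T=cap('top')
x0,y0,x1,y1=190,195,270,255
a=cv2.resize(S['img'][y0:y1,x0:x1],None,fx=6,fy=6,interpolation=cv2.INTER_CUBIC)
x2,y2=200,145
b=cv2.resize(T['img'][145:205,200:250],None,fx=6,fy=6,interpolation=cv2.INTER_CUBIC)
cv2.imwrite('pics/open.png',np.hstack([a,b]))
for n,c,(x0,y0,x1,y1) in (('S',S,(220,205,265,250)),('T',T,(215,175,250,205))):
    i=c['img'][y0:y1,x0:x1].astype(int); w=np.clip(i[...,1]-np.maximum(i[...,0],i[...,2])-15,0,None)
    ys,xs=np.mgrid[y0:y1,x0:x1]; 
    if w.sum(): 
        g=((w*xs).sum()/w.sum(),(w*ys).sum()/w.sum()); print(n,w.max(),(w>0).sum(),g,[onz(c,g,z).round(1) for z in (19,25)])
```

```text
S 43 31 (np.float64(248.06082725060827), np.float64(230.64963503649636)) [array([495.1,  53.2,  19. ]), array([495.2,  59.5,  25. ])]
T 10 5 (np.float64(229.85714285714286), np.float64(194.9047619047619)) [array([488. ,  57.9,  19. ]), array([484.6,  58.1,  25. ])]
```

View pics/open.png

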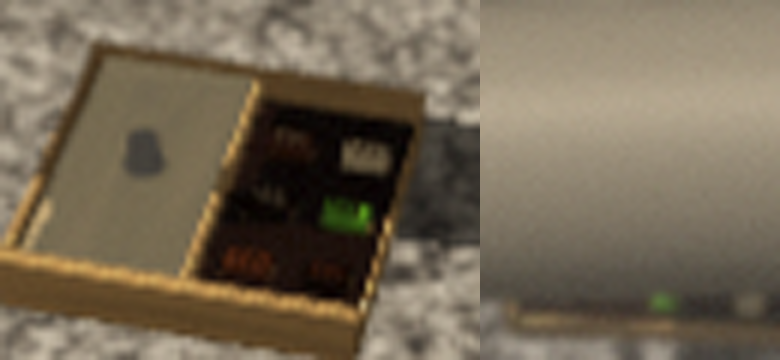

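The cover is fully back (knob at crop (145,155)). All six chocolates are exposed, and green is front middle at crop (346,215). Combining the knob line and the image, green is at about (494.5,53).

Run:
```python
from h import *
go(494.5,53,80,-.218); go(494.5,53,18,-.218)
```

```text
t 6.17 shift [0.1216 0.0003 0.1188] rot [0.0001 0.0013 0.0053]
t 6.17 shift [0.1217 0.0003 0.1808] rot [0.0001 0.0013 0.0053]
```

Call:
play_rows:
  translation:
    - [0.03,0,0]
    - [0.06,0,0.02]
    - [0.09,0,0.05]
    - [0.112,0,0.08]
    - [0.12,0,0.105]
    - [0.1215,0,0.118]
    - [0.1215,0,0.12]
    - [0.1215,0,0.12]
  rotation:
    - [0,0,0.005]
    - [0,0,0.005]
    - [0,0,0.005]
    - [0,0,0.005]
    - [0,0,0.005]
    - [0,0,0.005]
    - [0,0,0.005]
    - [0,0,0.005]
  gripper: [0.1,0.1,0.1,0.1,0.1,0.1,0.1,0.1]

```text
time_s: 7.18
eef_pos: [494.8, 52.6, 78.7]
ee_rot: [0.0, 0.109, 0.994, -0.0]
force: [-0.1, -0.1, 0.3]
grip_width: 0.45
grip_force: 0.0
```

Run:
```python
from h import *
print(ctrl.sense()['eef_pos']);go(494.5,53,18,-.218)
```

```text
[494.8242038   52.55685137  78.652482  ]
t 7.17 shift [0.0005 0.0004 0.0607] rot [0.0001 0.0008 0.0001]
```

Call:
play_rows:
  translation:
    - [0,0,0.015]
    - [0,0,0.03]
    - [0,0,0.044]
    - [0,0,0.053]
    - [0,0,0.058]
    - [0,0,0.06]
    - [0,0,0.06]
  rotation:
    - [0,0,0]
    - [0,0,0]
    - [0,0,0]
    - [0,0,0]
    - [0,0,0]
    - [0,0,0]
    - [0,0,0]
  gripper: [0.1,0.1,0.1,0.1,0.1,0.1,0.1]

```text
time_s: 8.05
eef_pos: [494.4, 52.7, 18.5]
ee_rot: [0.0, 0.109, 0.994, 0.0]
force: [-0.0, -0.2, 1.1]
grip_width: 0.451
grip_force: 0.0
```

Call:
play_rows:
  translation:
    - [0,0,0]
    - [0,0,0]
    - [0,0,0]
    - [0,0,0]
    - [0,0,0]
  rotation:
    - [0,0,0]
    - [0,0,0]
    - [0,0,0]
    - [0,0,0]
    - [0,0,0]
  gripper: [1,1,1,1,1]
  force: 20

```text
time_s: 8.68
eef_pos: [494.4, 52.7, 18.6]
ee_rot: [0.0, 0.109, 0.994, -0.0]
force: [-1.3, 0.0, 5.2]
grip_width: 0.168
grip_force: 22.4
```

Call:
play_rows:
  translation:
    - [0,0,-0.01]
    - [0,0,-0.025]
    - [0,0,-0.05]
    - [0,0,-0.075]
    - [0,0,-0.09]
    - [0,0,-0.09]
  rotation:
    - [0,0,0]
    - [0,0,0]
    - [0,0,0]
    - [0,0,0]
    - [0,0,0]
    - [0,0,0]
  gripper: [1,1,1,1,1,1]

```text
time_s: 9.43
eef_pos: [494.6, 52.6, 109.2]
ee_rot: [0.001, 0.109, 0.994, -0.0]
force: [0.7, -0.3, -0.1]
grip_width: 0.165
grip_force: 21.8
```

Run:
```python
from h import *
T=cap('top');S=cap('side'); s=ctrl.sense(); print(s['eef_pos'],s['grip_width'])
print('mug',onz(T,(355,170),20),onz(S,(243,152),45))
for n,c,(x,y) in (('T',T,(307,187)),('S',S,(253,183))):
    i=c['img']; m=((i.min(2)>165)).astype(np.uint8); m=cv2.morphologyEx(m,cv2.MORPH_CLOSE,np.ones((3,3)))
    cs,_=cv2.findContours(m,cv2.RETR_EXTERNAL,cv2.CHAIN_APPROX_NONE)
    for k in cs:
        if cv2.pointPolygonTest(k,(x,y),False)>=0:
            P=np.array([onz(c,p,13)[:2] for p in k[:,0].astype(float)],np.float32); print(n,cv2.fitEllipse(P))
go(476,-223,90,-.218)
go(476,-223,13,-.218)
```

```text
[493.81952703  52.74919522 107.72806142] 0.16588746146767588
mug [ 504.17875574 -407.90512306   20.        ] [ 513.05790665 -384.61292989   45.        ]
T ((478.02215576171875, -221.37322998046875), (112.64801025390625, 114.10831451416016), 30.443893432617188)
t 9.53 shift [-0.0422 -0.2731  0.0177] rot [-0.0001 -0.001   0.0002]
t 9.53 shift [-0.0423 -0.2731  0.0947] rot [-0.0001 -0.001   0.0002]
```

Call:
play_rows:
  translation:
    - [-0.004,-0.02,0]
    - [-0.009,-0.055,0]
    - [-0.014,-0.095,0]
    - [-0.021,-0.135,0]
    - [-0.027,-0.175,0]
    - [-0.033,-0.215,0]
    - [-0.038,-0.245,0.005]
    - [-0.041,-0.265,0.012]
    - [-0.042,-0.272,0.018]
    - [-0.042,-0.273,0.018]
  rotation:
    - [0,0,0]
    - [0,0,0]
    - [0,0,0]
    - [0,0,0]
    - [0,0,0]
    - [0,0,0]
    - [0,0,0]
    - [0,0,0]
    - [0,0,0]
    - [0,0,0]
  gripper: [1,1,1,1,1,1,1,1,1,1]

```text
time_s: 10.78
eef_pos: [476.0, -222.3, 89.5]
ee_rot: [-0.001, 0.109, 0.994, 0.001]
force: [0.5, -0.1, -0.8]
grip_width: 0.166
grip_force: 21.8
```

Run:
```python
from h import *
print(ctrl.sense()['eef_pos'],ctrl.sense()['grip_width']);go(476.5,-223,13,-.218)
c=cap('side');cv2.imwrite('pics/s1.png',cv2.resize(c['img'][110:230,190:310],None,fx=5,fy=5,interpolation=cv2.INTER_CUBIC))
```

```text
[ 475.95222161 -222.29725525   89.49249585] 0.16617266021030075
t 10.78 shift [-0.0008 -0.0006  0.0765] rot [ 0.0009 -0.0016  0.0004]
```

View pics/s1.png

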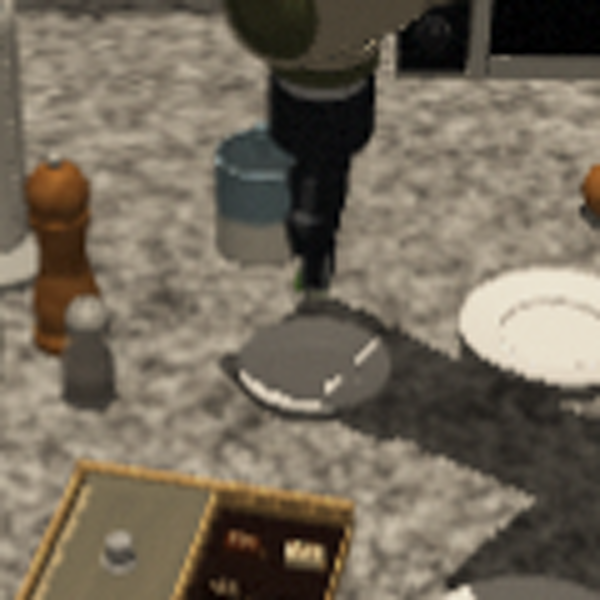

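The green chocolate is held in the fingers (crop about (298,280)) above the shaded saucer (crop (310,365)). The mug stands clear behind. Lowering now.

Call:
play_rows:
  translation:
    - [0,0,0.02]
    - [0,0,0.04]
    - [0,0,0.055]
    - [0,0,0.065]
    - [0,0,0.07]
    - [0,0,0.073]
    - [0,0,0.075]
    - [0,0,0.0755]
  rotation:
    - [0,0,0]
    - [0,0,0]
    - [0,0,0]
    - [0,0,0]
    - [0,0,0]
    - [0,0,0]
    - [0,0,0]
    - [0,0,0]
  gripper: [1,1,1,1,1,1,1,1]

```text
time_s: 11.82
eef_pos: [476.3, -223.0, 14.9]
ee_rot: [0.0, 0.109, 0.994, -0.0]
force: [-0.4, 0.6, -0.3]
grip_width: 0.161
grip_force: 21.8
```

Call:
play_rows:
  translation:
    - [0,0,0.001]
    - [0,0,0.002]
    - [0,0,0.002]
    - [0,0,0.002]
  rotation:
    - [0,0,0]
    - [0,0,0]
    - [0,0,0]
    - [0,0,0]
  gripper: [1,1,1,1]

```text
time_s: 12.32
eef_pos: [476.2, -222.9, 12.8]
ee_rot: [0.0, 0.109, 0.994, -0.0]
force: [0.2, -0.5, 0.0]
grip_width: 0.168
grip_force: 21.8
```

Call:
play_rows:
  translation:
    - [0,0,0.001]
    - [0,0,0.0015]
    - [0,0,0.0015]
  rotation:
    - [0,0,0]
    - [0,0,0]
    - [0,0,0]
  gripper: [1,1,1]

```text
time_s: 12.7
eef_pos: [476.3, -223.0, 12.6]
ee_rot: [0.0, 0.109, 0.994, -0.0]
force: [-5.9, 3.3, 14.6]
grip_width: 0.165
grip_force: 23.4
```

Contact (15 N upward). I'll ease back slightly, open and rise.

Call:
play_rows:
  translation:
    - [0,0,-0.001]
    - [0,0,-0.001]
    - [0,0,-0.001]
    - [0,0,-0.001]
    - [0,0,-0.001]
    - [0,0,-0.02]
    - [0,0,-0.05]
    - [0,0,-0.08]
    - [0,0,-0.12]
    - [0,0,-0.14]
  rotation:
    - [0,0,0]
    - [0,0,0]
    - [0,0,0]
    - [0,0,0]
    - [0,0,0]
    - [0,0,0]
    - [0,0,0]
    - [0,0,0]
    - [0,0,0]
    - [0,0,0]
  gripper: [1,0.1,0.1,0.1,0.1,0.1,0.1,0.1,0.1,0.1]

```text
time_s: 13.95
eef_pos: [476.7, -223.2, 153.4]
ee_rot: [0.001, 0.109, 0.994, -0.001]
force: [-0.0, 0.5, 0.4]
grip_width: 0.45
grip_force: 0.0
```

Run:
```python
from h import *
print(ctrl.sense()['eef_pos']);go(545,41,150,-.218);go(612,26.5,150,-.218);go(612,26.5,38,-.218)
c=cap('side');cv2.imwrite('pics/s2.png',cv2.resize(c['img'][150:260,180:290],None,fx=5,fy=5,interpolation=cv2.INTER_CUBIC))
```

```text
[ 476.67182801 -223.22526631  153.35637535]
t 13.95 shift [-0.0096  0.2728  0.0031] rot [-0.0012  0.0025  0.0003]
t 13.95 shift [-0.0782  0.2731  0.0032] rot [-0.0012  0.0025  0.0003]
t 13.95 shift [-0.0779  0.2732  0.1152] rot [-0.0012  0.0025  0.0003]
```

View pics/s2.png

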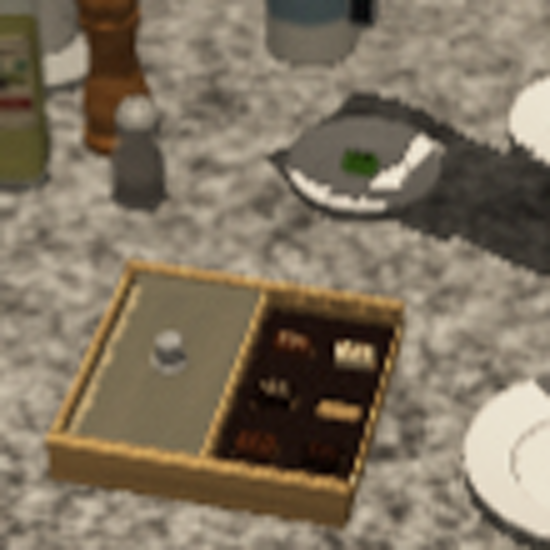

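The green chocolate lies in the middle of the saucer (crop (360,162)). The other five are in their pockets, and the knob at crop (170,352) is fully back. I'll return to it now.

Call:
play_rows:
  translation:
    - [-0.006,0.02,0]
    - [-0.015,0.055,0]
    - [-0.027,0.095,0]
    - [-0.038,0.135,0]
    - [-0.05,0.175,0]
    - [-0.061,0.215,0]
    - [-0.07,0.245,0]
    - [-0.076,0.265,0]
    - [-0.078,0.273,0]
    - [-0.078,0.273,0]
  rotation:
    - [0,0,0]
    - [0,0,0]
    - [0,0,0]
    - [0,0,0]
    - [0,0,0]
    - [0,0,0]
    - [0,0,0]
    - [0,0,0]
    - [0,0,0]
    - [0,0,0]
  gripper: [-0.2,-0.2,-0.2,-0.2,-0.2,-0.2,-0.2,-0.2,-0.2,-0.2]

```text
time_s: 15.25
eef_pos: [611.3, 26.5, 151.0]
ee_rot: [-0.0, 0.109, 0.994, -0.0]
force: [-0.7, -0.3, 0.2]
grip_width: 0.599
grip_force: 0.0
```

Run:
```python
from h import *
print(ctrl.sense()['eef_pos']);go(612,26.5,38.5,-.218)
```

```text
[611.25609248  26.4744171  151.0000285 ]
t 15.25 shift [-0.0008  0.0002  0.1125] rot [-0.0002 -0.0004  0.0001]
```

Call:
play_rows:
  translation:
    - [-0.001,0,0.025]
    - [-0.001,0,0.055]
    - [-0.001,0,0.08]
    - [-0.001,0,0.098]
    - [-0.001,0,0.108]
    - [-0.001,0,0.112]
    - [-0.001,0,0.112]
    - [-0.001,0,0.112]
  rotation:
    - [0,0,0]
    - [0,0,0]
    - [0,0,0]
    - [0,0,0]
    - [0,0,0]
    - [0,0,0]
    - [0,0,0]
    - [0,0,0]
  gripper: [-0.2,-0.2,-0.2,-0.2,-0.2,-0.2,-0.2,-0.2]

```text
time_s: 16.25
eef_pos: [612.7, 26.5, 40.0]
ee_rot: [0.001, 0.109, 0.994, -0.0]
force: [0.5, -0.9, 0.4]
grip_width: 0.6
grip_force: 0.0
```

Call:
play_rows:
  translation:
    - [0,0,0]
    - [0,0,0]
    - [0,0,0]
    - [0,0,0]
    - [0,0,0]
    - [0,0,0]
  rotation:
    - [0,0,0]
    - [0,0,0]
    - [0,0,0]
    - [0,0,0]
    - [0,0,0]
    - [0,0,0]
  gripper: [1,1,1,1,1,1]
  force: 20

```text
time_s: 17.0
eef_pos: [612.4, 26.4, 39.6]
ee_rot: [0.0, 0.109, 0.994, -0.0]
force: [-2.2, -2.8, 6.2]
grip_width: 0.198
grip_force: 19.9
```

Gripped. Sliding 95 mm shut.

Call:
play_rows:
  translation:
    - [0.008,0,0]
    - [0.018,0,0]
    - [0.028,0,0]
    - [0.039,0,0]
    - [0.05,0,0]
    - [0.061,0,0]
    - [0.072,0,0]
    - [0.081,0,0]
    - [0.088,0,0]
    - [0.091,0,0]
  rotation:
    - [0,0,0]
    - [0,0,0]
    - [0,0,0]
    - [0,0,0]
    - [0,0,0]
    - [0,0,0]
    - [0,0,0]
    - [0,0,0]
    - [0,0,0]
    - [0,0,0]
  gripper: [1,1,1,1,1,1,1,1,1,1]

```text
time_s: 18.25
eef_pos: [522.9, 46.7, 39.6]
ee_rot: [0.0, 0.109, 0.994, 0.0]
force: [1.3, -1.7, 5.7]
grip_width: 0.201
grip_force: 20.0
```

Call:
play_rows:
  translation:
    - [0.002,0,0]
    - [0.003,0,0]
    - [0.004,0,0]
    - [0.004,0,0]
  rotation:
    - [0,0,0]
    - [0,0,0]
    - [0,0,0]
    - [0,0,0]
  gripper: [1,1,1,1]

```text
time_s: 18.75
eef_pos: [519.7, 47.4, 39.6]
ee_rot: [0.001, 0.109, 0.994, 0.0]
force: [3.0, 0.4, 4.0]
grip_width: 0.197
grip_force: 19.9
```

Call:
play_rows:
  translation:
    - [0.001,0,0]
    - [0.002,0,0]
    - [0.002,0,0]
  rotation:
    - [0,0,0]
    - [0,0,0]
    - [0,0,0]
  gripper: [1,1,1]

```text
time_s: 19.12
eef_pos: [519.6, 47.4, 39.7]
ee_rot: [0.003, 0.109, 0.994, 0.0]
force: [12.6, -0.9, -1.3]
grip_width: 0.197
grip_force: 19.7
```

At the front stop (12.6 N, no further motion). I'll relax, release and rise.

Call:
play_rows:
  translation:
    - [-0.001,0,0]
    - [-0.001,0,0]
    - [-0.001,0,0]
    - [-0.001,0,0]
    - [-0.001,0,0]
    - [-0.001,0,-0.02]
    - [-0.001,0,-0.05]
    - [-0.001,0,-0.09]
    - [-0.001,0,-0.13]
    - [-0.001,0,-0.15]
  rotation:
    - [0,0,0]
    - [0,0,0]
    - [0,0,0]
    - [0,0,0]
    - [0,0,0]
    - [0,0,0]
    - [0,0,0]
    - [0,0,0]
    - [0,0,0]
    - [0,0,0]
  gripper: [1,-0.2,-0.2,-0.2,-0.2,-0.2,-0.2,-0.2,-0.2,-0.2]

```text
time_s: 20.38
eef_pos: [519.0, 47.3, 191.4]
ee_rot: [0.001, 0.109, 0.994, -0.0]
force: [-0.2, 0.3, -0.1]
grip_width: 0.604
grip_force: 0.0
```

Call:
play_rows:
  translation:
    - [0,0,0]
    - [0,0,0]
    - [0,0,0]
    - [0,0,0]
  rotation:
    - [0,0,0]
    - [0,0,0]
    - [0,0,0]
    - [0,0,0]
  gripper: [-0.2,-0.2,-0.2,-0.2]

```text
time_s: 20.88
eef_pos: [518.4, 47.3, 188.6]
ee_rot: [-0.001, 0.109, 0.994, 0.0]
force: [0.1, -0.0, 0.6]
grip_width: 0.601
grip_force: 0.0
```

Run:
```python
from h import *
c=cap('side');cv2.imwrite('pics/s3.png',cv2.resize(c['img'][150:260,180:290],None,fx=5,fy=5,interpolation=cv2.INTER_CUBIC))
```

```text
(no output)
```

View pics/s3.png

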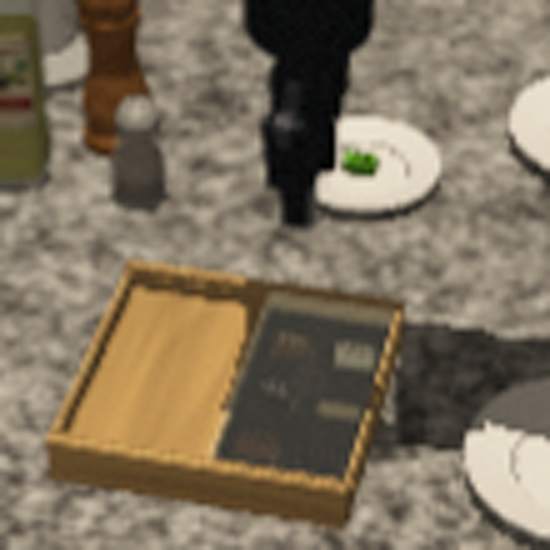

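The cover is shut (its edges at crop x about 230 and 390), the green chocolate is on the saucer at crop (360,162), and the gripper is clear. Handing in.

```bash
python3 -c "
from rig import ctrl; print(ctrl.finish_job())"
```

```text
the job is handed in; nothing more can be done
None
```

The job is handed in, though the rig returned no verdict: the last picture shows the green chocolate in the middle of the 120 mm saucer, the cover shut against its stop and the other chocolates in their pockets, at about 21 s.

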